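# Repack the core channel and hold the contact probe on the marked spot

### The job

Put the two loose sawn core pieces back into the gap in the tilted channel, set down and not dropped, both lying flat on the channel floor, end to end in either order, with their red lines on the same side as the red line of the neighbouring pieces. Then lift the contact probe out of its holder and hold it with its nose on the yellow dot, square to the sloping rock face, pressing lightly so that the sprung nose is pushed in about half way and never jabbing it. Finish while still holding it still there - do not put it down or let go - and leave the bowl, the bottle and the steel guide where they are.

Things in the scene. Friction and masses are not known exactly. Their poses are not given: they have to be found in the camera images.
- gap (a point): Centre of the empty gap, on the floor of the tilted aluminium channel, 65 mm above the table. y along the channel, x across it (up the slope, away from the robot), z square out of the floor. Tilt 0.12 to 0.38 rad, clamped firmly, face towards the robot. Floor 53 mm wide between 3 mm side lips that stand 10 mm above it. The gap runs from y = -60.5 to +60.5 mm.
- rack: Fixed low rack that carries the channel; origin under its centre, y along the channel. The rest of the channel, to 136 mm either way, holds fixed dark rock pieces 46 mm wide and 42 mm high with a 4 mm red line along their tops at x = +14 mm of the gap's frame. End cheeks, 90 mm high and 80 mm wide, stand at 150 to 160 mm along y, with black clamp knobs to 182 mm.
- marked_piece: Loose grey sawn rock block with the yellow dot, 46 mm wide (x), 70 mm long (y), 42 mm high (z), about 0.4 kg; origin at the centre of its underside. A red line runs along y on its top at x = +14 mm. It starts on the table, top up.
- marked_line (a point): Middle of the red line on top of the marked piece, 14 mm to +x of its centre.
- dot (a point): Centre of the yellow dot (16 mm in diameter) on the top face of the marked piece, at x = -6, y = +14, z = 42 mm in that piece's frame; same axes as the piece.
- short_piece: Loose grey sawn rock block without a dot, 46 mm wide (x), 45 mm long (y), 42 mm high (z), about 0.25 kg; origin at the centre of its underside. A red line runs along y on its top at x = +14 mm. It starts on the table, top up.
- short_line (a point): Middle of the red line on top of the short piece, 14 mm to +x of its centre.
- probe: Round cordless probe, 150 mm long, 0.17 kg, upright in its holder. Origin at the nose tip when the nose is fully out, z along its axis towards the grip. Steel nose 12 mm in diameter from 0 to 22 mm, grey barrel to 25 mm in diameter up to 70 mm, orange collar 36 mm in diameter from 70 to 76 mm, black grip 28 mm in diameter from 76 to 150 mm (hold it here).
- nose_tip (a point): Centre of the flat end of the sprung nose (flat 11 mm in diameter).
- nose (a joint): How far the nose is pushed into the probe: 0 fully out, 0.012 m fully in. Its spring resists with 1 N at the start of travel, 2.8 N half way and 4.6 N fully in.
- holder: Fixed round grey holder, 76 mm across at the foot, 39 mm at the rim, 85 mm high; origin at the centre of its underside. The probe's collar rests on the rim, its nose hanging free inside, 15 mm above the table; the bore is 31 mm wide at the rim, the probe below the collar is 70 mm long.
- bowl: White bowl, 130 mm across, 45 mm high, origin under its centre. Leave alone.
- bottle: White wash bottle with red cap, 60 mm across, 170 mm high, origin under its centre. Leave alone.
- guide: Folded steel guide plate, 60 x 85 mm foot with a 40 mm high upright edge on its -x side, origin under the centre of its foot. Leave alone.
Mind the look-alikes: they are no part of the job. What is meant by the short_piece is not green, and is the smaller of those in its own colour.

How it is judged:
On the way, in this order (a step that is already met when the one before it is completed fails the run):
1. both loose pieces lie flat in the gap, red lines on the neighbours' side, and are let go (x of marked_piece in the frame of gap between -0.006 and 0.006 m and y of marked_piece in the frame of gap between -0.03 and 0.03 m and z of marked_piece in the frame of gap between -0.004 and 0.004 m and angle between the z axis of each of marked_piece, short_piece and the z axis of gap, either way round below 0.08 rad and angle between the y axis of each of marked_piece, short_piece and the y axis of gap, either way round below 0.12 rad and x of each of marked_line, short_line in the frame of gap above 0.005 m and contact force between the fingers and marked_piece below 0.1 N and x of short_piece in the frame of gap between -0.006 and 0.006 m and y of short_piece in the frame of gap between -0.042 and 0.042 m and z of short_piece in the frame of gap between -0.004 and 0.004 m and contact force between the fingers and short_piece below 0.1 N), for 0.2 s.
2. the probe is held clear of its holder (contact force between the fingers and probe above 1 N and contact force between probe and holder below 0.05 N and height (world z) of probe above 0.05 m), for 0.1 s.
At the end, for the whole second after the job is handed in: Both pieces let go in the gap: within 4 mm of the floor, 0.08 rad flat, 0.12 rad along, 6 mm of mid-channel, lines on the right side. Probe held still, touching only the marked piece: tip within 8 mm of the dot, 0.12 rad of square, nose in 2 to 10.5 mm, 0.8 to 7 N (all of step 1 and distance between nose_tip and dot below 0.008 m and angle between the z axis of probe and the z axis of dot, either way round below 0.12 rad and value of joint nose between 0.002 and 0.0105 m and contact force between probe and marked_piece between 0.8 and 7 N and contact force between the fingers and probe above 1 N and contact force between probe and short_piece below 0.05 N and contact force between probe and rack below 0.05 N and contact force between probe and holder below 0.05 N and linear speed of probe below 0.02 m/s); the arm keeps its last pose, push and grip.
It fails at once if the bowl is moved (over 20 mm) (distance of bowl from where it was at the start of the episode above 0.02 m).
It fails at once if the bottle is moved (over 20 mm) (distance of bottle from where it was at the start of the episode above 0.02 m).
It fails at once if the guide is moved (over 20 mm) (distance of guide from where it was at the start of the episode above 0.02 m).
It fails at once if a core piece is dropped (over 0.45 m/s while out of the fingers) ((contact force between the fingers and marked_piece below 0.05 N and linear speed of marked_piece above 0.45 m/s) or (contact force between the fingers and short_piece below 0.05 N and linear speed of short_piece above 0.45 m/s)).
It fails at once if the probe is jabbed onto the marked piece (over 20 N) (contact force between probe and marked_piece above 20 N).
It also fails if it takes over 69 s, if anything falls off the work surface, if the arm or the gripper's body presses on something with over 40 N, if the wrist force passes 120 N, or if a joint passes its speed limit or range.

### The arm

A 7-joint arm with a two-finger parallel gripper is mounted at the origin on the work surface. World frame = base frame: x ahead of the robot, y to its left, z up, the work surface at z = 0. Lengths are in m, angles in rad, forces in N, time in s.
With the tool pointing down it reaches from about 0.4 to 0.9 m from the base axis. Payload 5.5 kg.
Tool frame: the origin (TCP) lies at the very end of the fingers, on their centre line; the grasp point (between the pads) lies behind it (robot.grip_depth is the z of the grasp point in the tool frame, in m); z points along the fingers, y is the line along which they close (so a half turn about z gives the same grasp; the last joint's range is limited). The gripper opens to 85 mm and grips with 20 to 120 N. Pads are 22 mm wide; open, the fingers measure 114 mm over their backs; the gripper's body (76 mm by 85 mm) begins 54 mm behind the grasp point. The pads swing forward as they close: fully open they stand 13 mm farther back than shut.
Start: joints at [-0.905, 0.501, -0.427, 1.55, 0.221, 1.138, -0.21], TCP at [0.255, 0.598, 0.231] pointing down, gripper open.
Joint ranges: [-2.88, 2.88], [-0.31, 2.03], [-1.54, 1.56], [0.2, 2.42], [-1.41, 4.55], [0.19, 2.02], [-2.57, 2.57]. Speed limits (rad/s): [2.57, 2.57, 3.14, 3.14, 3.14, 3.14, 3.14].

### API

Orientations are given as a unit quaternion [w, x, y, z].
In Python, from rig import robot gives the robot as it stands.
- The arm moves only by the tool carry_out, never from a script. Its argument "increments" is a list of rows, each an object with "xyz": the shift along the tool's x, y, z in m, a list of three; "dr": the turn, a rotation vector about the tool's x, y, z in degrees, a list of three; "fingers": the closure, from -1 (fully open) to 1 (shut). A call has 1 to 12 rows; each row is the pose to reach, as a shift and turn from the pose commanded when the call began, along the tool's axes at that moment; what a row does not reach only later rows make up. A row lasts 1/8 s, in which the tool goes at most 62.5 mm and 10.7 degrees, less where a joint would pass 70% of its speed; a pose out of reach is approached as far as the arm can. A call with a gripper value outside its range is refused whole. The fingers move at their own pace and stop on an object; "force" is the grip in N (left out, the last holds). Time passes only in rows, so rows that repeat a pose let the fingers close. It gives the time, the measured TCP pose, the force, the opening and the grip force at its end, in the units of the state.
- robot.observe(): the state, without advancing time (a new reading comes with each control period).
- robot.get_image(name): name is "scene" or "top" or "wrist"; returns a dict with "image" (400x640x3 uint8, red, green, blue), "range_z" (400x640 float32, m along the optical axis (not along the pixel's ray), 0 where there is no reading), "intrinsics" (3x3 intrinsics, pixels), "eye" and "rotation" of the camera in the world. Camera axes: x right, y up, looking along -z (the intrinsics and any distortion apply to the point x, -y, -z); pixel columns grow to the right and rows downward; lengths in m; the calibration is good to about 2 mm. A picture is of the moment at which its call begins.
- robot.hand_in(): hands the job in; it is judged then, once.
The state is a dict: "time": time; "joint_pos": joint angles; "qvel": joint speeds; "joint_efforts": joint torques, N m; "ee_pos": TCP position; "eef_rot": TCP orientation; "contact_force": force on the tool from outside, world axes, zero at the start; "ft_torque": the same for the moment, N m; "gripper_width": finger opening in m; "finger_force": force on a finger pad.
Only numpy, scipy, OpenCV 4.12 (cv2) and the standard library are available. Lean on these libraries where they do the work, as an engineer would, in place of code of your own. Each camera call takes 0.05 s, during which the arm holds its last target. There are 200 camera calls.

## Working session

There is one attempt and no reset: what is moved stays moved. The work goes in short steps, Python scripts to look and compute and a tool call to move; the robot and the scene stay as the last step left them, time stands still between calls to the robot, and variables do not carry over. Pictures are saved under pics/ and viewed, at most 13 in all, crops included, and the job is handed in when it is done.

Besides the shell and the picture viewer there is one more tool, called after "Call:" as name(argument=value, ...) on one line, values as JSON. carry_out: Moves the arm, as the interface text tells. Its arguments: {"type":"object","properties":{"increments":{"type":"array"},"force":{"type":"number"}},"required":["increments"]}

```bash
mkdir -p pics; ls
cat > h.py <<'E'
import numpy as np, cv2
from rig import robot
from scipy.spatial.transform import Rotation as R
def snap(n):
    d=robot.get_image(n); np.savez(f'pics/{n}.npz',**{k:np.asarray(v) for k,v in d.items()}); return d
def load(n): return dict(np.load(f'pics/{n}.npz'))
def P(d,u,v,z=None):
    """pixel->world by depth, median 3x3"""
    K=d['intrinsics'];u_,v_=int(round(u)),int(round(v))
    if z is None: z=np.median(d['range_z'][v_-1:v_+2,u_-1:u_+2])
    c=np.array([(u-K[0,2])/K[0,0]*z,-(v-K[1,2])/K[1,1]*z,-z])
    return rot(d)@c+d['eye']
def rot(d):
    r=np.asarray(d['rotation']); return r if r.shape==(3,3) else R.from_quat(np.roll(r,-1)).as_matrix()
def cloud(d):
    K=d['intrinsics'];z=d['range_z'];v,u=np.mgrid[:400,:640]
    c=np.stack([(u-K[0,2])/K[0,0]*z,-(v-K[1,2])/K[1,1]*z,-z],-1)
    return c@rot(d).T+d['eye']
def tool():
    s=robot.observe(); return np.array(s['ee_pos']),R.from_quat(np.roll(s['eef_rot'],-1))
E
python3 - <<'E'
from h import *
print(robot.observe(), robot.grip_depth)
a=snap('top');b=snap('scene')
for n,d in(('top',a),('scene',b)):
    print(n,d['eye'],d['rotation'],d['intrinsics'])
cv2.imwrite('pics/t1.png',a['image'][...,::-1]);cv2.imwrite('pics/s1.png',b['image'][...,::-1])
E
```

```text
pics
{'time': 0.0, 'joint_pos': array([-0.9047927 ,  0.5018436 , -0.42676261,  1.55143079,  0.22081   ,
        1.1382967 , -0.21030146]), 'qvel': array([ 8.28237196e-04,  9.67142119e-05,  6.32447271e-04, -7.80100028e-04,
        1.27159806e-04, -1.50799611e-03, -5.90794092e-04]), 'joint_efforts': array([ 2.68576314e-04, -5.69520950e+01, -5.81626207e+00, -2.80933124e+01,
        1.05320421e-02,  1.18691791e-02,  2.04606380e-05]), 'ee_pos': array([0.25459288, 0.59732536, 0.23026747]), 'eef_rot': array([-2.14712238e-04,  2.00028855e-01,  9.79789535e-01, -9.37404731e-04]), 'contact_force': array([ 0.35597814, -0.24127028, -0.43119251]), 'ft_torque': array([ 0.0248566 , -0.05205862,  0.02059168]), 'finger_force': 0.0, 'gripper_width': 0.08521316740735378} -0.0187
top [0.43318412 0.04796783 1.14992479] [-0.70484163 -0.01790736  0.03358782  0.70834275] [[446.83908664   0.         320.6666172 ]
 [  0.         446.83908664 195.20357202]
 [  0.           0.           1.        ]]
scene [ 1.32002379 -0.15791712  1.14087562] [0.74701078 0.25185097 0.19455471 0.58369037] [[438.7654267    0.         318.28527429]
 [  0.         438.7654267  188.85507673]
 [  0.           0.           1.        ]]
```

View pics/t1.png

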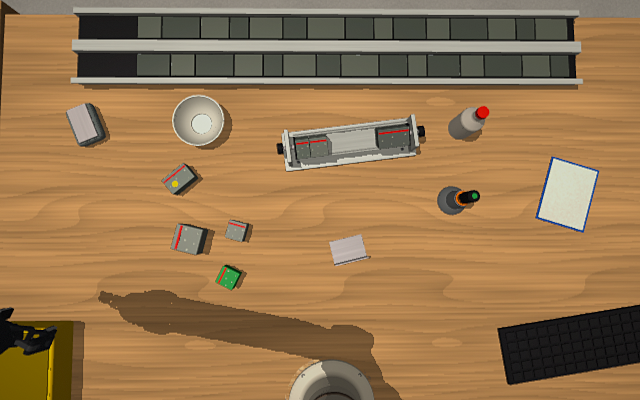

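View pics/s1.png

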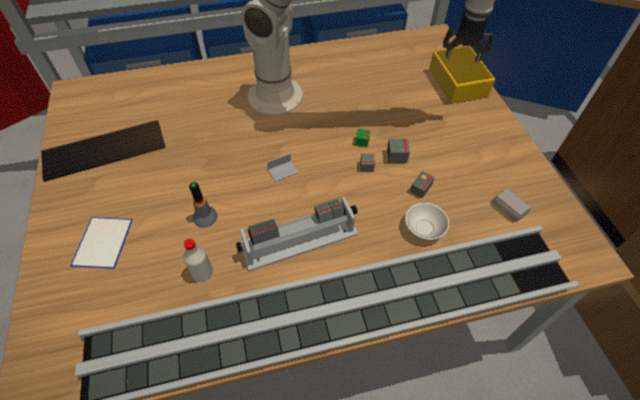

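Top view: the marked piece with its yellow dot is at (181,180). The candidates for the short piece are the large grey block (189,239), the small grey block (237,230) and the green block (229,277). The small grey one fits: it isn't green and is the smaller of the greys. The channel is at (352,143), the probe at (455,199), the bowl at (200,122), the bottle at (467,122) and the guide at (349,250). I'll confirm with an enlarged crop and measure.

Run:
```python
from h import *
d=load('top'); im=d['image'][...,::-1]
a=cv2.resize(im[155:295,150:270],None,fx=4,fy=4,interpolation=cv2.INTER_CUBIC)
b=cv2.resize(im[110:180,270:430],None,fx=5,fy=5,interpolation=cv2.INTER_CUBIC)[:, :800]
cv2.imwrite('pics/c1.png',a);cv2.imwrite('pics/c2.png',b)
C=cloud(d)
for n,(u0,u1,v0,v1) in dict(marked=(160,202,162,198),big=(168,212,220,258),small=(222,254,218,246)).items():
    p=C[v0:v1,u0:u1].reshape(-1,3); t=p[(p[:,2]>.036)]
    r=cv2.minAreaRect((t[:,:2]*1000).astype(np.float32)); print(n,len(t),np.median(t[:,2]),r, cv2.boxPoints(r).round().tolist())
p=C[90:180,270:430].reshape(-1,3)
# probe
q=C[180:220,430:490].reshape(-1,3); 
for lo,hi in((.06,.088),(.088,.11),(.145,.2)):
    t=q[(q[:,2]>lo)&(q[:,2]<hi)]; print('probe',lo,len(t),t.mean(0) if len(t) else '',t.min(0) if len(t) else '',t.max(0) if len(t) else '')
# channel floor grid
for v in range(128,160,4): print(v,[tuple((C[v,u]*1000).round().astype(int)) for u in (335,350,365,375)])
```

```text
marked 544 0.042533347046144754 ((485.3369140625, 236.60195922851562), (383.2911376953125, 79.36572265625), 62.84659957885742) [[363.0, 84.0], [433.0, 48.0], [608.0, 389.0], [537.0, 425.0]]
big 787 0.060084053517570846 ((403.0823669433594, 216.6353759765625), (334.9700927734375, 72.21129608154297), 87.95352172851562) [[361.0, 51.0], [433.0, 48.0], [445.0, 383.0], [373.0, 385.0]]
small 348 0.042661014577225265 ((419.3829650878906, 154.21133422851562), (208.44125366210938, 49.64738082885742), 84.0040283203125) [[384.0, 53.0], [433.0, 48.0], [455.0, 255.0], [406.0, 260.0]]
probe 0.06 97 [ 0.49957575 -0.30195314  0.07588735] [ 0.48168662 -0.32528265  0.06091246] [ 0.52091454 -0.29315683  0.08770287]
probe 0.088 81 [ 0.50027334 -0.30641146  0.09490001] [ 0.48537757 -0.32599901  0.08801009] [ 0.51911119 -0.29749352  0.10925978]
probe 0.145 151 [ 0.50162201 -0.31222933  0.16183581] [ 0.48865467 -0.3284134   0.14554137] [ 0.51553448 -0.30080364  0.16918532]
128 [(np.int64(691), np.int64(-16), np.int64(8)), (np.int64(675), np.int64(-49), np.int64(77)), (np.int64(676), np.int64(-85), np.int64(
[... 682 characters left out ...]
4(639), np.int64(-49), np.int64(62)), (np.int64(639), np.int64(-87), np.int64(59)), (np.int64(640), np.int64(-112), np.int64(56))]
148 [(np.int64(629), np.int64(-12), np.int64(62)), (np.int64(629), np.int64(-50), np.int64(59)), (np.int64(630), np.int64(-87), np.int64(54)), (np.int64(628), np.int64(-111), np.int64(64))]
152 [(np.int64(620), np.int64(-13), np.int64(55)), (np.int64(619), np.int64(-49), np.int64(61)), (np.int64(628), np.int64(-93), np.int64(10)), (np.int64(627), np.int64(-118), np.int64(12))]
156 [(np.int64(617), np.int64(-15), np.int64(13)), (np.int64(617), np.int64(-54), np.int64(13)), (np.int64(617), np.int64(-92), np.int64(14)), (np.int64(617), np.int64(-119), np.int64(10))]
```

View pics/c1.png

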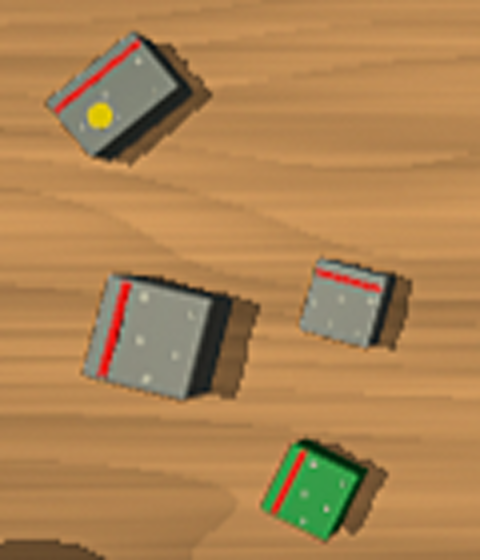

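View pics/c2.png

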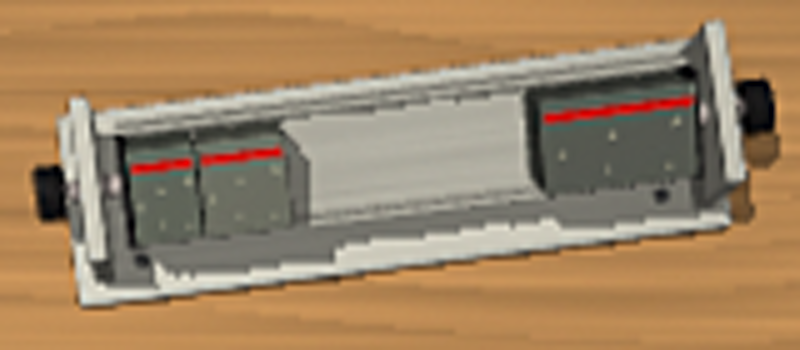

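The crop confirms it: the small grey block is about 45 mm square (the large grey one is 60 mm high), and all the pieces lie line-up. The neighbours' red lines are on the far side (+x), as specified.

```bash
cat >> h.py <<'E'
def pieces(d,reg,ztop=.042,tol=.005):
    C=cloud(d);out={}
    for n,(u0,u1,v0,v1) in reg.items():
        m=np.zeros((400,640),bool);m[v0:v1,u0:u1]=1
        m&=(abs(C[...,2]-ztop)<tol)
        k,l,s,_=cv2.connectedComponentsWithStats(m.astype(np.uint8)); t=C[l==1+np.argmax(s[1:,4])]
        r=cv2.minAreaRect((t[:,:2]*1000).astype(np.float32))
        im=d['image'].astype(int); red=(im[...,0]>150)&(im[...,1]<90)&m
        c=np.array(r[0])/1000; rl=C[red][:,:2].mean(0) if red.any() else c
        b=cv2.boxPoints(r)/1000; 
        es=[b[1]-b[0],b[2]-b[1]]; es=[e/np.linalg.norm(e) for e in es]; v=rl-c
        ax=max([e*s for e in es for s in(1,-1)],key=lambda e:e@v)
        print(n,len(t),'c',c.round(4),'size',np.round(r[1],1),'xaxis yaw deg',np.degrees(np.arctan2(ax[1],ax[0])).round(1),'line off',v@ax)
def go(pos,Rt):
    """tool-frame increment from the current pose to world pos, rotation Rt; half turn about z is tried too"""
    p,r=tool(); print('xyz',(r.inv().apply(np.array(pos)-p)).round(4).tolist(),'dr',np.degrees((r.inv()*Rt).as_rotvec()).round(1).tolist(),'dr half',np.degrees((r.inv()*Rt*R.from_euler('z',180,degrees=True)).as_rotvec()).round(1).tolist())
def frame(z,y):
    z=np.array(z)/np.linalg.norm(z);y=np.array(y)-z*(z@np.array(y));y/=np.linalg.norm(y)
    return R.from_matrix(np.stack([np.cross(y,z),y,z],1))
E
python3 - <<'E'
from h import *
d=load('top')
pieces(d,dict(marked=(160,202,162,198),small=(222,254,218,246)))
C=cloud(d)
# floor fit in the gap
m=np.zeros((400,640),bool); cv2.fillConvexPoly(mm:=np.zeros((400,640),np.uint8),np.array([[334,137],[372,132],[373,143],[336,148]]),1)
t=C[mm>0]; t=t[(t[:,2]>.04)&(t[:,2]<.1)]
c=np.median(t,0);n=np.linalg.svd(t-t.mean(0))[2][2];n*=np.sign(n[2]);print('floor',t.mean(0),n,np.degrees(np.arctan2(-n[:2]@[1,0],n[2])))
# red lines of neighbours
im=d['image'].astype(int);red=(im[...,0]>150)&(im[...,1]<90)
for a,b in((290,330),(375,415)):
    r=red.copy();r[:120]=0;r[165:]=0;r[:,:a]=0;r[:,b:]=0;q=C[r];print(q.mean(0),q[np.argmin(q[:,1])],q[np.argmax(q[:,1])])
# inner edges of neighbours: top corners
for u,v in((326,141),(329,153),(376,131),(379,147)): print(u,v,P(d,u,v))
E
```

```text
marked 526 c [0.5574 0.3771] size [47.8 70.7] xaxis yaw deg 40.2 line off 0.014880686117403797
small 340 c [0.4279 0.2338] size [45.7 45.8] xaxis yaw deg -16.1 line off 0.014267066130452253
floor [ 0.64828285 -0.05854947  0.0647155 ] [-0.34229754 -0.0463609   0.93844716] 20.039383774792224
[0.63542152 0.0471706  0.10978694] [0.63975123 0.01128275 0.10808937] [0.63229892 0.08196539 0.1101839 ]
[ 0.65955872 -0.14810434  0.11006367] [ 0.66263826 -0.1827702   0.11197604] [ 0.65327763 -0.11392757  0.11129207]
326 141 [0.63761695 0.01125306 0.10679645]
329 153 [0.61716117 0.00233349 0.0582288 ]
376 131 [ 0.66335168 -0.10889636  0.0980916 ]
379 147 [ 0.62487515 -0.1156926   0.09688158]
```

Run:
```python
from h import *
a=np.radians(40.2); go([.5574,.3771,.20],frame([0,0,-1],[np.cos(a),np.sin(a),0]))
print(tool()[1].as_matrix().round(3))
```

```text
xyz [-0.3649, -0.084, 0.0305] dr [-0.1, 0.0, 26.7] dr half [-0.0, -0.1, -153.3]
[[-0.92   0.392 -0.001]
 [ 0.392  0.92  -0.002]
 [ 0.    -0.002 -1.   ]]
```

Call:
carry_out(increments=[{"xyz":[-0.365,-0.084,0.03],"dr":[0,0,26.7],"fingers":-1},{"xyz":[-0.365,-0.084,0.03],"dr":[0,0,26.7],"fingers":-1},{"xyz":[-0.365,-0.084,0.03],"dr":[0,0,26.7],"fingers":-1},{"xyz":[-0.365,-0.084,0.03],"dr":[0,0,26.7],"fingers":-1},{"xyz":[-0.365,-0.084,0.03],"dr":[0,0,26.7],"fingers":-1},{"xyz":[-0.365,-0.084,0.03],"dr":[0,0,26.7],"fingers":-1},{"xyz":[-0.365,-0.084,0.03],"dr":[0,0,26.7],"fingers":-1},{"xyz":[-0.365,-0.084,0.03],"dr":[0,0,26.7],"fingers":-1},{"xyz":[-0.365,-0.084,0.03],"dr":[0,0,26.7],"fingers":-1}], force=40)

```text
time: 1.23
ee_pos: [0.5559, 0.3795, 0.2012]
eef_rot: [-0.001, 0.42, 0.908, 0.0]
contact_force: [0.1, 0.9, 0.8]
gripper_width: 0.0849
finger_force: 0.0
```

Run:
```python
from h import *
d=snap('wrist');print(tool()[0],d['eye'],rot(d).round(2).tolist(),robot.observe()['qvel'].round(2),robot.observe()['joint_pos'].round(2))
pieces(d,dict(marked=(0,640,0,400)))
cv2.imwrite('pics/w1.png',d['image'][...,::-1])
a=np.radians(40.2); go([.5574,.3771,.014],frame([0,0,-1],[np.cos(a),np.sin(a),0]))
```

```text
[0.55592757 0.37953058 0.20138138] [0.50684222 0.43583644 0.34389515] [[0.76, -0.62, -0.19], [0.65, 0.73, 0.23], [-0.0, -0.3, 0.96]] [-0. -0.  0. -0.  0.  0.  0.] [-0.47  0.55 -0.24  1.52  0.14  1.09 -0.04]
marked 4497 c [0.8383 0.5085] size [ 78.5 235. ] xaxis yaw deg -180.0 line off 0.38929355513216707
xyz [-0.003, -0.0004, 0.1874] dr [-0.0, -0.1, 0.2] dr half [0.1, -0.0, -179.8]
```

View pics/w1.png

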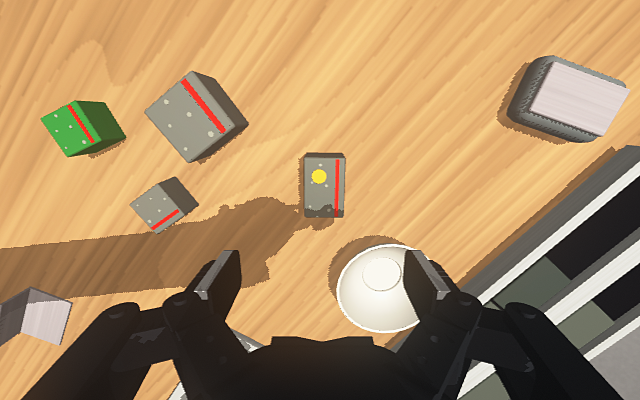

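The wrist view shows the marked piece at (323,185), with its red line to the right (340,187) and the dot at (319,176).

Run:
```python
from h import *
d=load('wrist')
pieces(d,dict(marked=(295,352,145,225),small=(125,205,170,240)),tol=.006)
print(P(d,319,176))
```

```text
marked 2463 c [0.5595 0.3768] size [46.1 70.3] xaxis yaw deg 39.6 line off 0.014445967618757464
small 1566 c [0.43   0.2338] size [46. 46.] xaxis yaw deg -15.6 line off 0.014296565260266212
[0.54656228 0.38423876 0.04236965]
```

Call:
carry_out(increments=[{"xyz":[-0.004,0.0005,0.05],"dr":[0,0,0.5],"fingers":-1},{"xyz":[-0.004,0.0005,0.1],"dr":[0,0,0.5],"fingers":-1},{"xyz":[-0.004,0.0005,0.14],"dr":[0,0,0.5],"fingers":-1},{"xyz":[-0.004,0.0005,0.17],"dr":[0,0,0.5],"fingers":-1},{"xyz":[-0.004,0.0005,0.189],"dr":[0,0,0.5],"fingers":-1},{"xyz":[-0.004,0.0005,0.189],"dr":[0,0,0.5],"fingers":-1},{"xyz":[-0.004,0.0005,0.189],"dr":[0,0,0.5],"fingers":1},{"xyz":[-0.004,0.0005,0.189],"dr":[0,0,0.5],"fingers":1},{"xyz":[-0.004,0.0005,0.189],"dr":[0,0,0.5],"fingers":1},{"xyz":[-0.004,0.0005,0.189],"dr":[0,0,0.5],"fingers":1},{"xyz":[-0.004,0.0005,0.189],"dr":[0,0,0.5],"fingers":1}], force=50)

```text
time: 2.65
ee_pos: [0.5619, 0.3758, 0.0142]
eef_rot: [0.001, 0.425, 0.905, 0.001]
contact_force: [0.4, 0.2, 5.8]
gripper_width: 0.0455
finger_force: 53.2
```

```bash
cat >> h.py <<'E'
YAW,TILT,G0=np.radians(7.1),np.radians(20.0),np.array([.6487,-.0503,.065])
def gap():
    return R.from_euler('z',YAW)*R.from_euler('y',-TILT)  # columns gx,gy,gz
def gp(x,y,z): return G0+gap().apply([x,y,z])
def gtool(): m=gap().as_matrix(); return frame(-m[:,2],m[:,0])
E
python3 - <<'E'
from h import *
print(gap().as_matrix().round(3)); go(gp(0,.024,.15),gtool())
p,r=tool();print(r.apply([1,0,0]),r.apply([0,1,0]))
E
```

```text
[[ 0.932 -0.124 -0.339]
 [ 0.116  0.992 -0.042]
 [ 0.342 -0.     0.94 ]]
xyz [-0.3354, -0.2351, -0.1924] dr [-19.3, -5.7, 32.3] dr half [7.6, -25.4, -145.5]
[-6.38949394e-01  7.69248744e-01 -2.03792947e-04] [0.76924446 0.63894668 0.00317803]
```

Call:
carry_out(increments=[{"xyz":[0,0,-0.04],"dr":[0,0,0],"fingers":1},{"xyz":[0,0,-0.1],"dr":[0,0,0],"fingers":1},{"xyz":[-0.03,-0.02,-0.15],"dr":[0,0,4],"fingers":1},{"xyz":[-0.08,-0.055,-0.19],"dr":[-4,-1,8],"fingers":1},{"xyz":[-0.13,-0.09,-0.192],"dr":[-8,-2,14],"fingers":1},{"xyz":[-0.18,-0.125,-0.192],"dr":[-12,-3,20],"fingers":1},{"xyz":[-0.23,-0.16,-0.192],"dr":[-15,-4,26],"fingers":1},{"xyz":[-0.28,-0.195,-0.192],"dr":[-18,-5,30],"fingers":1},{"xyz":[-0.32,-0.225,-0.192],"dr":[-19.3,-5.7,32.3],"fingers":1},{"xyz":[-0.335,-0.235,-0.192],"dr":[-19.3,-5.7,32.3],"fingers":1},{"xyz":[-0.335,-0.235,-0.192],"dr":[-19.3,-5.7,32.3],"fingers":1},{"xyz":[-0.335,-0.235,-0.192],"dr":[-19.3,-5.7,32.3],"fingers":1}])

```text
time: 4.15
ee_pos: [0.5933, -0.0314, 0.2038]
eef_rot: [0.114, 0.652, 0.739, 0.129]
contact_force: [-0.3, 0.0, -4.0]
gripper_width: 0.0453
finger_force: 53.3
```

Run:
```python
from h import *
d=snap('wrist');cv2.imwrite('pics/w2.png',d['image'][...,::-1])
p,r=tool();print(p,robot.observe()['gripper_width'],robot.observe()['joint_pos'].round(2));go(gp(0,.024,.15),gtool())
```

```text
[ 0.59347631 -0.03100012  0.2038931 ] 0.04457418390162642 [ 0.09  0.22 -0.05  2.04 -0.08  0.55  0.23]
xyz [-0.002, 0.0017, -0.0016] dr [-0.2, -0.0, 0.1] dr half [0.1, -0.3, -179.9]
```

View pics/w2.png

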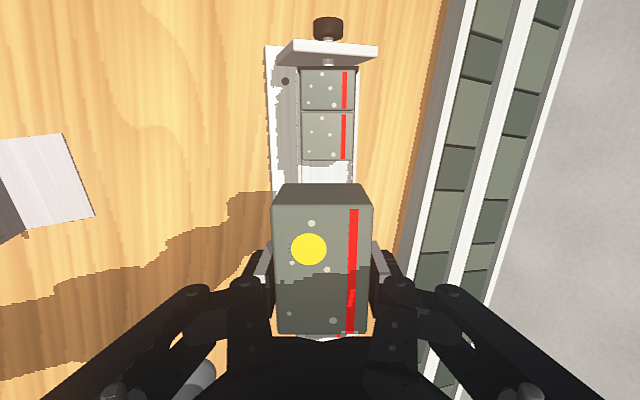

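The held piece is at (322,258) with its line on the right, and the neighbours' lines at (345,115) are on the same side.

Run:
```python
from h import *
d=load('wrist'); C=cloud(d); Gc=gap().inv().apply((C-G0).reshape(-1,3)).reshape(C.shape)
def fit(name,poly):
    m=np.zeros((400,640),np.uint8);cv2.fillConvexPoly(m,np.array(poly),1);t=Gc[m>0];t=t[np.abs(t[:,2]-np.median(t[:,2]))<.006]
    n=np.linalg.svd(t-t.mean(0),full_matrices=False)[2][2];n*=np.sign(n[2]);print(name,len(t),(t.mean(0)*1e3).round(1),n.round(3),'x',(np.percentile(t[:,0],[1,99])*1e3).round(1),'y',(np.percentile(t[:,1],[1,99])*1e3).round(1))
fit('held',[[278,212],[366,212],[366,325],[278,325]])
fit('nbr',[[304,72],[354,72],[351,157],[304,157]])
fit('floor',[[304,165],[348,165],[348,180],[304,180]])
im=d['image'].astype(int);red=(im[...,0]>150)&(im[...,1]<90)&(im[...,2]<90)
for n,(a,b) in dict(nb=(60,165),held=(195,345)).items():
    r=red.copy();r[:a]=0;r[b:]=0;r[:,:330]=0;r[:,380:]=0;t=Gc[r];l=np.polyfit(t[:,1],t[:,0],1)
    print(n,'red',(t.mean(0)*1e3).round(1),'slope',l[0].round(3),'y',(np.percentile(t[:,1],[0.5,99.5])*1e3).round(1))
for u,v in((272,207),(372,209),(322,206),(322,333),(310,160),(345,160)): print(u,v,(Gc[v-1:v+2,u-1:u+2].reshape(-1,3)*1e3).round(1)[4])
p,r=tool();print('tcp in gap',(gap().inv().apply(p-G0)*1e3).round(1))
```

```text
held 10100 [ -2.1  30.5 176.5] [ 0.005 -0.003  1.   ] x [-22.7  18.6] y [-0.4 58.9]
nbr 4185 [ 2.7 99.4 41.2] [-0.018 -0.     1.   ] x [-18.1  23.5] y [ 63.4 132.8]
floor 719 [ 1.6 40.6 -0.8] [-0.018 -0.005  1.   ] x [-21.8  25. ] y [32.2 48.7]
nb red [15.7 98.5 42.6] slope 0.003 y [ 62.4 132.9]
held red [ 11.6  28.  175.4] slope -0.014 y [-132.9   60.6]
272 207 [-23.8  61.5 176.7]
372 209 [ 19.9  60.  174.8]
322 206 [ -2.2  61.8 176.1]
322 333 [ -2.1  -6.1 176. ]
310 160 [-13.4  60.4  40.4]
345 160 [18.2 60.4 39.8]
tcp in gap [ -1.7  26.  148.4]
```

```bash
cat >> h.py <<'E'
G0=gp(.0016,0,-.0012); TILT=np.radians(21.0)
E
python3 - <<'E'
from h import *
go(gp(0,.023,.030),gtool()); print(G0)
E
```

```text
xyz [-0.0031, 0.0032, 0.1196] dr [-1.2, -0.0, 0.1] dr half [0.1, -1.9, -179.9]
[ 0.65059926 -0.05006344  0.0644196 ]
```

Call:
carry_out(increments=[{"xyz":[-0.003,0.003,0.02],"dr":[-1.2,0,0],"fingers":1},{"xyz":[-0.003,0.003,0.06],"dr":[-1.2,0,0],"fingers":1},{"xyz":[-0.003,0.003,0.095],"dr":[-1.2,0,0],"fingers":1},{"xyz":[-0.003,0.003,0.115],"dr":[-1.2,0,0],"fingers":1},{"xyz":[-0.003,0.003,0.12],"dr":[-1.2,0,0],"fingers":1},{"xyz":[-0.003,0.003,0.12],"dr":[-1.2,0,0],"fingers":1}])

```text
time: 4.95
ee_pos: [0.6375, -0.0292, 0.0924]
eef_rot: [0.121, 0.65, 0.737, 0.137]
contact_force: [0.7, 0.3, -3.8]
gripper_width: 0.0449
finger_force: 53.2
```

Run:
```python
from h import *
d=snap('wrist');cv2.imwrite('pics/w3.png',d['image'][...,::-1])
C=cloud(d);Gc=gap().inv().apply((C-G0).reshape(-1,3)).reshape(C.shape)*1e3
for v in (206,325): print([Gc[v,u].round(1).tolist() for u in (280,320,360)])
# profile along column 322 to find edges
print([(v,Gc[v,322].round(1)[1:].tolist()) for v in range(150,225,4)])
im=d['image'].astype(int);red=(im[...,0]>150)&(im[...,1]<90)&(im[...,2]<90);red[:,:330]=0;red[:,385:]=0
for a,b in((60,150),(215,310)):
    r=red.copy();r[:a]=0;r[b:]=0;t=Gc[r];print('red',t.mean(0).round(1),np.polyfit(t[:,1],t[:,0],1)[0].round(3))
p,r=tool();print('tcp',(gap().inv().apply(p-G0)*1e3).round(1));go(gp(0,.023,.0145),gtool())
```

```text
[[-18.2, 58.5, 57.7], [-0.9, 58.6, 57.9], [16.6, 58.3, 56.8]]
[[-20.9, -4.0, 57.9], [-0.9, -3.5, 58.4], [18.9, -2.7, 59.4]]
[(150, [80.8, 42.7]), (154, [79.0, 42.7]), (158, [77.2, 43.1]), (162, [75.2, 42.2]), (166, [73.5, 43.4]), (170, [71.6, 43.2]), (174, [69.5, 42.2]), (178, [67.8, 43.3]), (182, [65.4, 41.3]), (186, [63.6, 42.4]), (190, [61.7, 42.8]), (194, [59.6, 42.3]), (198, [59.4, 48.5]), (202, [59.4, 54.5]), (206, [58.4, 57.2]), (210, [56.8, 57.8]), (214, [54.9, 57.7]), (218, [53.0, 57.5]), (222, [51.3, 58.0])]
red [ 14.8 100.5  42.9] 0.0
red [13.7 31.6 58.7] -0.016
tcp [ 0.8 21.9 30.4]
xyz [0.0011, -0.0008, 0.0159] dr [0.1, 0.0, 0.1] dr half [-0.0, 0.1, -179.9]
```

View pics/w3.png

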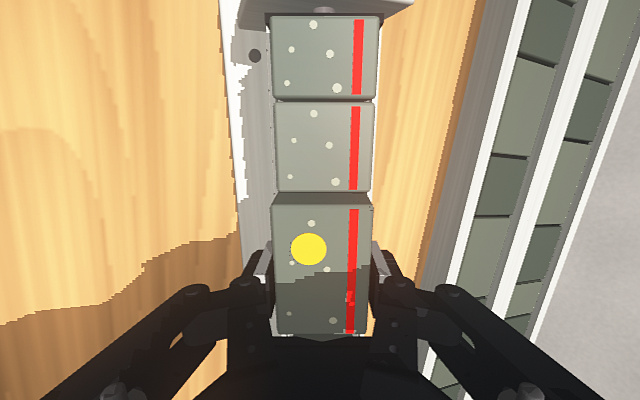

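The held piece sits above the gap and lines up within about 1 mm. Its end is at about (322,200), very near the neighbour, so I'll shift 1.5 mm away and lower it.

Call:
carry_out(increments=[{"xyz":[-0.0015,0.0008,0.003],"dr":[0,0,0],"fingers":1},{"xyz":[-0.0015,0.0008,0.007],"dr":[0,0,0],"fingers":1},{"xyz":[-0.0015,0.0008,0.011],"dr":[0,0,0],"fingers":1},{"xyz":[-0.0015,0.0008,0.0135],"dr":[0,0,0],"fingers":1},{"xyz":[-0.0015,0.0008,0.015],"dr":[0,0,0],"fingers":1},{"xyz":[-0.0015,0.0008,0.015],"dr":[0,0,0],"fingers":1}])

```text
time: 5.75
ee_pos: [0.6438, -0.0313, 0.0785]
eef_rot: [0.121, 0.651, 0.737, 0.137]
contact_force: [0.2, 0.4, -5.1]
gripper_width: 0.0456
finger_force: 53.2
```

Call:
carry_out(increments=[{"xyz":[0,0,0.0005],"dr":[0,0,0],"fingers":1},{"xyz":[0,0,0.001],"dr":[0,0,0],"fingers":1},{"xyz":[0,0,0.0015],"dr":[0,0,0],"fingers":1},{"xyz":[0,0,0.0015],"dr":[0,0,0],"fingers":1}])

```text
time: 6.25
ee_pos: [0.6441, -0.0313, 0.0782]
eef_rot: [0.121, 0.651, 0.737, 0.137]
contact_force: [-7.2, -0.4, 7.0]
gripper_width: 0.0452
finger_force: 54.9
```

Call:
carry_out(increments=[{"xyz":[0,0,0],"dr":[0,0,0],"fingers":-1},{"xyz":[0,0,0],"dr":[0,0,0],"fingers":-1},{"xyz":[0,0,0],"dr":[0,0,0],"fingers":-1},{"xyz":[0,0,0],"dr":[0,0,0],"fingers":-1},{"xyz":[0,0,-0.02],"dr":[0,0,0],"fingers":-1},{"xyz":[0,0,-0.05],"dr":[0,0,0],"fingers":-1},{"xyz":[0,0,-0.1],"dr":[0,0,0],"fingers":-1},{"xyz":[0,0,-0.14],"dr":[0,0,0],"fingers":-1},{"xyz":[0,0,-0.14],"dr":[0,0,0],"fingers":-1}])

```text
time: 7.38
ee_pos: [0.5961, -0.0379, 0.212]
eef_rot: [0.124, 0.651, 0.736, 0.139]
contact_force: [0.3, -0.1, -1.0]
gripper_width: 0.0852
finger_force: 0.0
```

Run:
```python
from h import *
d=snap('wrist');C=cloud(d);Gc=gap().inv().apply((C-G0).reshape(-1,3)).reshape(C.shape)*1e3
m=(abs(Gc[...,2]-42)<5)&(abs(Gc[...,0])<30)&(Gc[...,1]>-30)&(Gc[...,1]<58);t=Gc[m]
n=np.linalg.svd(t-t.mean(0),full_matrices=False)[2][2];print(n,t[:,2].mean(),[np.percentile(t[:,i],[0,1,99,100]).round(1) for i in(0,1)])
im=d['image'].astype(int);red=(im[...,0]>150)&(im[...,1]<90)&(im[...,2]<90)&(abs(Gc[...,2]-42)<8)
for a,b in((-13,58),(62,140)):
    t=Gc[red&(Gc[...,1]>a)&(Gc[...,1]<b)];print('red',t.mean(0).round(1),np.polyfit(t[:,1],t[:,0],1)[0].round(3),t[:,1].min(),t[:,1].max())
a=np.radians(-15.8);c=[.4292,.2338]
go([*c,.20],frame([0,0,-1],[np.cos(a),np.sin(a),0]));print(tool()[0])
```

```text
[-3.46376490e-04  3.58874741e-03  9.99993500e-01] 42.36598060440291 [array([-22.7, -22.1,  22.6,  23.4]), array([-12.7, -12.2,  56. ,  56.5])]
red [14.6 22.7 42.7] -0.008 -11.542417886849682 54.46644088636947
red [14.8 98.2 42.7] -0.0 62.275150910996125 133.02793259426258
xyz [0.2898, -0.1259, -0.0389] dr [21.0, -4.2, 22.6] dr half [5.7, 29.1, -154.7]
[ 0.59530722 -0.03761556  0.20985273]
```

Call:
carry_out(increments=[{"xyz":[0.05,-0.022,-0.01],"dr":[4,-1,4],"fingers":-1},{"xyz":[0.1,-0.044,-0.02],"dr":[9,-2,9],"fingers":-1},{"xyz":[0.15,-0.066,-0.025],"dr":[14,-3,14],"fingers":-1},{"xyz":[0.2,-0.088,-0.03],"dr":[18,-4,19],"fingers":-1},{"xyz":[0.25,-0.109,-0.035],"dr":[21,-4.2,22.6],"fingers":-1},{"xyz":[0.29,-0.126,-0.039],"dr":[21,-4.2,22.6],"fingers":-1},{"xyz":[0.29,-0.126,-0.039],"dr":[21,-4.2,22.6],"fingers":-1},{"xyz":[0.29,-0.126,-0.039],"dr":[21,-4.2,22.6],"fingers":-1}])

```text
time: 8.43
ee_pos: [0.4278, 0.2336, 0.1977]
eef_rot: [-0.001, 0.797, 0.604, -0.003]
contact_force: [0.7, -0.9, 0.0]
gripper_width: 0.0856
finger_force: 0.0
```

Run:
```python
from h import *
d=snap('wrist');C=cloud(d)
m=(np.hypot(C[...,0]-.429,C[...,1]-.234)<.05)&(C[...,2]>.02)
v,u=np.where(m);pieces(d,dict(s=(u.min(),u.max()+1,v.min(),v.max()+1)),tol=.006)
p,r=tool();print(p,r.as_matrix().round(3))
a=np.radians(-15.7);go([.4293,.2338,.012],frame([0,0,-1],[np.cos(a),np.sin(a),0]))
```

```text
s 1650 c [0.43   0.2342] size [44.1 46. ] xaxis yaw deg 164.9 line off 0.05501002311144514
[0.42828834 0.23307812 0.19793684] [[ 0.273  0.962 -0.005]
 [ 0.962 -0.273 -0.002]
 [-0.003 -0.004 -1.   ]]
xyz [0.0015, 0.0016, 0.1859] dr [-0.3, 0.2, -0.1] dr half [0.3, 0.4, 179.9]
```

Call:
carry_out(increments=[{"xyz":[0.0015,0.0015,0.05],"dr":[0,0,0],"fingers":-1},{"xyz":[0.0015,0.0015,0.1],"dr":[0,0,0],"fingers":-1},{"xyz":[0.0015,0.0015,0.14],"dr":[-0.2,0.2,0],"fingers":-1},{"xyz":[0.0015,0.0015,0.17],"dr":[-0.2,0.2,0],"fingers":-1},{"xyz":[0.0015,0.0015,0.186],"dr":[-0.2,0.2,0],"fingers":-1},{"xyz":[0.0015,0.0015,0.186],"dr":[-0.2,0.2,0],"fingers":-1},{"xyz":[0.0015,0.0015,0.186],"dr":[-0.2,0.2,0],"fingers":1},{"xyz":[0.0015,0.0015,0.186],"dr":[-0.2,0.2,0],"fingers":1},{"xyz":[0.0015,0.0015,0.186],"dr":[-0.2,0.2,0],"fingers":1},{"xyz":[0.0015,0.0015,0.186],"dr":[-0.2,0.2,0],"fingers":1},{"xyz":[0.0015,0.0015,0.186],"dr":[-0.2,0.2,0],"fingers":1}])

```text
time: 9.85
ee_pos: [0.4303, 0.2357, 0.0142]
eef_rot: [-0.0, 0.797, 0.603, 0.002]
contact_force: [0.2, -0.1, 5.1]
gripper_width: 0.0454
finger_force: 52.0
```

Run:
```python
from h import *
p,r=tool();print(p,robot.observe()['gripper_width']);go(gp(0,-.0375,.10),gtool())
```

```text
[0.43032483 0.23566882 0.01423036] 0.045365535553685055
xyz [-0.263, 0.2715, -0.144] dr [-20.6, 4.0, -22.7] dr half [5.5, 28.5, 154.8]
```

Call:
carry_out(increments=[{"xyz":[0,0,-0.05],"dr":[0,0,0],"fingers":1},{"xyz":[0,0,-0.11],"dr":[0,0,0],"fingers":1},{"xyz":[-0.02,0.02,-0.16],"dr":[0,0,-4],"fingers":1},{"xyz":[-0.055,0.056,-0.19],"dr":[-4,1,-8],"fingers":1},{"xyz":[-0.095,0.097,-0.195],"dr":[-8,2,-13],"fingers":1},{"xyz":[-0.135,0.138,-0.195],"dr":[-13,3,-18],"fingers":1},{"xyz":[-0.175,0.18,-0.195],"dr":[-18,4,-22.7],"fingers":1},{"xyz":[-0.215,0.221,-0.195],"dr":[-20.6,4,-22.7],"fingers":1},{"xyz":[-0.25,0.26,-0.185],"dr":[-20.6,4,-22.7],"fingers":1},{"xyz":[-0.263,0.2715,-0.16],"dr":[-20.6,4,-22.7],"fingers":1},{"xyz":[-0.263,0.2715,-0.144],"dr":[-20.6,4,-22.7],"fingers":1},{"xyz":[-0.263,0.2715,-0.144],"dr":[-20.6,4,-22.7],"fingers":1}])

```text
time: 11.35
ee_pos: [0.6167, -0.0904, 0.1543]
eef_rot: [0.118, 0.65, 0.738, 0.135]
contact_force: [-0.1, 0.5, -2.5]
gripper_width: 0.0453
finger_force: 52.6
```

```bash
cat > look.py <<'E'
from h import *
d=snap('wrist');cv2.imwrite('pics/w4.png',d['image'][...,::-1])
C=cloud(d);Gc=gap().inv().apply((C-G0).reshape(-1,3)).reshape(C.shape)*1e3
p,r=tool();T=gap().inv().apply(p-G0)*1e3;print('tcp',T.round(1))
zt=T[2]+28
m=(abs(Gc[...,2]-zt)<5)&(abs(Gc[...,0])<30)&(abs(Gc[...,1]-T[1])<35);t=Gc[m]
n=np.linalg.svd(t-t.mean(0),full_matrices=False)[2][2];print('held',(n*np.sign(n[2])).round(3),t[:,2].mean().round(1),[np.percentile(t[:,i],[0,1,99,100]).round(1) for i in(0,1)])
im=d['image'].astype(int);red=(im[...,0]>150)&(im[...,1]<90)&(im[...,2]<90)
for nm,mm in(('held',m),('marked',(abs(Gc[...,2]-42.5)<4)&(Gc[...,1]>-16)&(Gc[...,1]<57)&(abs(Gc[...,0])<30))):
    t=Gc[red&mm];print(nm,'red',t.mean(0).round(1),np.polyfit(t[:,1],t[:,0],1)[0].round(3),t[:,1].min().round(1),t[:,1].max().round(1)) if len(t) else 0
    t=Gc[mm];print(nm,[np.percentile(t[:,i],[0,1,99,100]).round(1) for i in(0,1)]) if len(t) else 0
go(gp(0,-.0375,.030),gtool())
E
python3 look.py
```

```text
tcp [ -2.3 -35.8  98.6]
held [0.001 0.013 1.   ] 125.6 [array([-30. , -26.9,  24.4,  30. ]), array([-59.9, -58.5, -15.1, -14.5])]
held red [  9.9 -36.7 125.9] 0.002 -58.0 -16.9
held [array([-30. , -26.9,  24.4,  30. ]), array([-59.9, -58.5, -15.1, -14.5])]
marked red [14.5 22.8 42.7] 0.002 -11.5 54.0
marked [array([-22.7, -22. ,  22.7,  23.5]), array([-14.1, -12.6,  55.3,  56. ])]
xyz [-0.0018, 0.0026, 0.0686] dr [-0.2, -0.1, 0.2] dr half [0.1, -0.4, -179.8]
```

Call:
carry_out(increments=[{"xyz":[0.0005,0.0035,0.02],"dr":[-0.2,0,0.1],"fingers":1},{"xyz":[0.0005,0.0035,0.045],"dr":[-0.2,0,0.1],"fingers":1},{"xyz":[0.0005,0.0035,0.062],"dr":[-0.2,0,0.1],"fingers":1},{"xyz":[0.0005,0.0035,0.066],"dr":[-0.2,0,0.1],"fingers":1},{"xyz":[0.0005,0.0035,0.066],"dr":[-0.2,0,0.1],"fingers":1}])

```text
time: 12.02
ee_pos: [0.6453, -0.0874, 0.096]
eef_rot: [0.121, 0.651, 0.737, 0.137]
contact_force: [-0.1, 1.9, -3.7]
gripper_width: 0.0456
finger_force: 52.6
```

```bash
python3 look.py
```

```text
tcp [  2.2 -36.4  33.3]
held [-0.001  0.017  1.   ] 60.9 [array([-30. , -24.5,  26.5,  30. ]), array([-60.6, -58.9, -15.6, -15.1])]
held red [ 15.6 -37.2  61.3] 0.003 -58.7 -17.4
held [array([-30. , -24.5,  26.5,  30. ]), array([-60.6, -58.9, -15.6, -15.1])]
marked red [14.6 23.4 42.7] -0.001 -11.8 54.0
marked [array([-22.7, -21.8,  22.7,  23.6]), array([-16. , -15.8,  55.7,  56.5])]
xyz [-0.0011, -0.0022, 0.0033] dr [0.1, -0.0, 0.0] dr half [0.0, 0.1, -180.0]
```

View pics/w4.png

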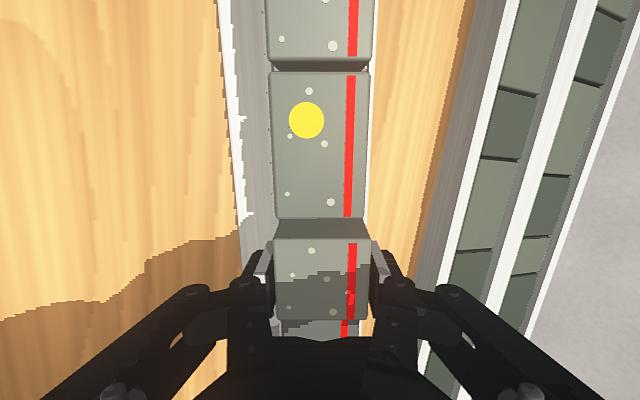

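The short piece is held at (322,278), just short of the marked piece's end at (320,217), with its line on the correct side. I'll shift it +1.2 mm along the channel and lower it.

Call:
carry_out(increments=[{"xyz":[0.0012,-0.001,0.003],"dr":[0,0,0],"fingers":1},{"xyz":[0.0012,-0.001,0.007],"dr":[0,0,0],"fingers":1},{"xyz":[0.0012,-0.001,0.011],"dr":[0,0,0],"fingers":1},{"xyz":[0.0012,-0.001,0.014],"dr":[0,0,0],"fingers":1},{"xyz":[0.0012,-0.001,0.016],"dr":[0,0,0],"fingers":1},{"xyz":[0.0012,-0.001,0.016],"dr":[0,0,0],"fingers":1}])

```text
time: 12.82
ee_pos: [0.6501, -0.0868, 0.0804]
eef_rot: [0.121, 0.651, 0.737, 0.137]
contact_force: [0.0, -0.2, -2.2]
gripper_width: 0.0457
finger_force: 52.8
```

```bash
python3 look.py
```

```text
tcp [  1.  -36.3  16.8]
held [-0.     0.014  1.   ] 43.8 [array([-28.7, -23.4,  24.4,  29.7]), array([-71.3, -70.5,  -1.9,  -1.3])]
held red [ 14.5 -34.3  44.2] 0.001 -71.3 -1.4
held [array([-28.7, -23.4,  24.4,  29.7]), array([-71.3, -70.5,  -1.9,  -1.3])]
marked red [14.5 23.9 42.7] -0.001 -11.9 54.3
marked [array([-22.8, -21.8,  22.7,  23.6]), array([-16. , -15.7,  55.7,  56.5])]
xyz [-0.0012, -0.001, -0.0132] dr [0.1, 0.1, -0.0] dr half [0.1, -0.1, 180.0]
```

Already between its neighbours and about 1.2–2 mm above the floor.

Call:
carry_out(increments=[{"xyz":[0,0,0.001],"dr":[0,0,0],"fingers":1},{"xyz":[0,0,0.0015],"dr":[0,0,0],"fingers":1},{"xyz":[0,0,0.002],"dr":[0,0,0],"fingers":1},{"xyz":[0,0,0.0025],"dr":[0,0,0],"fingers":1},{"xyz":[0,0,0.0025],"dr":[0,0,0],"fingers":1}])

```text
time: 13.5
ee_pos: [0.651, -0.0865, 0.0785]
eef_rot: [0.121, 0.651, 0.737, 0.137]
contact_force: [-1.7, 0.4, 0.8]
gripper_width: 0.0451
finger_force: 53.2
```

Call:
carry_out(increments=[{"xyz":[0,0,0.0006],"dr":[0,0,0],"fingers":1},{"xyz":[0,0,0.0006],"dr":[0,0,0],"fingers":-1},{"xyz":[0,0,0.0006],"dr":[0,0,0],"fingers":-1},{"xyz":[0,0,0.0006],"dr":[0,0,0],"fingers":-1},{"xyz":[0,0,0.0006],"dr":[0,0,0],"fingers":-1},{"xyz":[0,0,0.0006],"dr":[0,0,0],"fingers":-1},{"xyz":[0,0,-0.02],"dr":[0,0,0],"fingers":-1},{"xyz":[0,0,-0.06],"dr":[0,0,0],"fingers":-1},{"xyz":[0,0,-0.11],"dr":[0,0,0],"fingers":-1},{"xyz":[0,0,-0.15],"dr":[0,0,0],"fingers":-1},{"xyz":[0,0,-0.15],"dr":[0,0,0],"fingers":-1}])

```text
time: 14.88
ee_pos: [0.599, -0.0938, 0.2224]
eef_rot: [0.124, 0.651, 0.736, 0.139]
contact_force: [0.3, 0.4, 0.2]
gripper_width: 0.0854
finger_force: 0.0
```

Run:
```python
from h import *
d=snap('wrist');C=cloud(d);Gc=gap().inv().apply((C-G0).reshape(-1,3)).reshape(C.shape)*1e3
im=d['image'].astype(int);red=(im[...,0]>150)&(im[...,1]<90)&(im[...,2]<90)&(abs(Gc[...,2]-42)<8)
for a,b in((-56,-17),(-11,55),(62,140)):
    m=(abs(Gc[...,2]-42)<6)&(abs(Gc[...,0])<30)&(Gc[...,1]>a)&(Gc[...,1]<b);t=Gc[m];n=np.linalg.svd(t-t.mean(0),full_matrices=False)[2][2]
    s=Gc[red&m];print(a,len(t),(n*np.sign(n[2])).round(3),t[:,2].mean().round(1),np.percentile(t[:,0],[1,99]).round(1),'red',s.mean(0).round(1),np.polyfit(s[:,1],s[:,0],1)[0].round(3))
ys=im[...,0]-im[...,2];yel=(im[...,0]>180)&(im[...,1]>160)&(im[...,2]<110)&(abs(Gc[...,2]-42)<8)
print('dot',yel.sum(),Gc[yel].mean(0),np.ptp(Gc[yel],0))
# probe
t=snap('top');Ct=cloud(t);q=Ct[170:225,425:500].reshape(-1,3)
for lo,hi in((.158,.175),(.12,.155),(.02,.06)):
    w=q[(q[:,2]>lo)&(q[:,2]<hi)];print(lo,len(w),w.mean(0).round(4),w.min(0).round(4),w.max(0).round(4))
m=gap().as_matrix();print(tool()[0])
# vertical, tool y perpendicular to direction such that minimal turn
y=[m[0,0],m[1,0],0];go([.501,-.312,.25],frame([0,0,-1],y))
```

```text
-56 1731 [-0.002 -0.004  1.   ] 42.4 [-22.   22.8] red [ 14.7 -36.4  42.9] -0.011
-11 3572 [0.001 0.001 1.   ] 42.4 [-22.1  22.9] red [14.6 22.2 42.7] -0.008
62 4510 [-0.001  0.003  1.   ] 42.2 [-21.8  23. ] red [14.8 94.9 42.7] 0.001
dot 251 [-7.77227276 34.03544499 42.9629843 ] [314.55476966 286.35240901  10.49086739]
0.158 21 [ 0.5019 -0.3246  0.164 ] [ 0.493  -0.3296  0.1582] [ 0.5109 -0.3215  0.1681]<stdin>:12: RuntimeWarning: Mean of empty slice.
  ret = um.true_divide(
Traceback (most recent call last):
ValueError: zero-size array to reduction operation minimum which has no identity
```

Run:
```python
from h import *
m=gap().as_matrix();go([.501,-.312,.27],frame([0,0,-1],[m[0,0],m[1,0],0]))
```

```text
xyz [-0.2056, -0.0959, -0.0921] dr [21.1, 0.1, -0.0] dr half [0.1, -33.0, 176.9]
```

Call:
carry_out(increments=[{"xyz":[-0.02,-0.01,-0.04],"dr":[5,0,0],"fingers":-1},{"xyz":[-0.06,-0.03,-0.08],"dr":[10,0,0],"fingers":-1},{"xyz":[-0.11,-0.05,-0.092],"dr":[15,0,0],"fingers":-1},{"xyz":[-0.16,-0.075,-0.092],"dr":[20,0,0],"fingers":-1},{"xyz":[-0.2055,-0.096,-0.092],"dr":[21,0,0],"fingers":-1},{"xyz":[-0.2055,-0.096,-0.092],"dr":[21,0,0],"fingers":-1},{"xyz":[-0.2055,-0.096,-0.092],"dr":[21,0,0],"fingers":-1}])

```text
time: 15.85
ee_pos: [0.5008, -0.3111, 0.2677]
eef_rot: [-0.001, 0.662, 0.749, 0.0]
contact_force: [0.7, 0.1, -0.2]
gripper_width: 0.0855
finger_force: 0.0
```

Run:
```python
from h import *
d=snap('wrist');cv2.imwrite('pics/w5.png',d['image'][...,::-1]);C=cloud(d)
m=(np.hypot(C[...,0]-.501,C[...,1]+.312)<.05)
for lo,hi in((.160,.175),(.09,.155),(.01,.075)):
    k=m&(C[...,2]>lo)&(C[...,2]<hi);w=C[k];print(lo,len(w),w.mean(0).round(4),w.min(0).round(4),w.max(0).round(4))
t=snap('top');C=cloud(t);m=(np.hypot(C[...,0]-.501,C[...,1]+.312)<.05)&(C[...,2]>.09)&(C[...,2]<.18);print('top',m.sum())
print(tool()[0])
```

```text
0.16 632 [ 0.5042 -0.3151  0.164 ] [ 0.4908 -0.33    0.1601] [ 0.5177 -0.3021  0.1672]
0.09 469 [ 0.5026 -0.3061  0.1155] [ 0.4871 -0.3239  0.09  ] [ 0.5218 -0.2987  0.1549]
0.01 1117 [ 0.5019 -0.3022  0.0282] [ 0.4686 -0.3469  0.01  ] [ 0.5399 -0.2802  0.0749]
top 275
[ 0.50148964 -0.31020232  0.26877028]
```

View pics/w5.png

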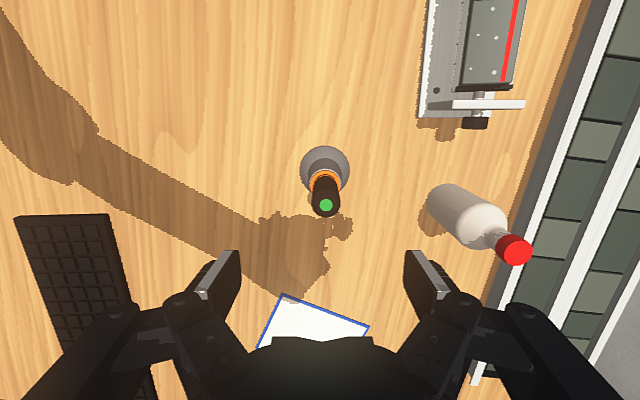

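The probe's grip cap is at (326,205) above its holder, upright at about (0.504, −0.315), and the bottle is clear at (515,250).

Call:
carry_out(increments=[{"xyz":[-0.005,0.0022,0.04],"dr":[0,0,0],"fingers":-1},{"xyz":[-0.005,0.0022,0.08],"dr":[0,0,0],"fingers":-1},{"xyz":[-0.005,0.0022,0.12],"dr":[0,0,0],"fingers":-1},{"xyz":[-0.005,0.0022,0.145],"dr":[0,0,0],"fingers":-1},{"xyz":[-0.005,0.0022,0.158],"dr":[0,0,0],"fingers":-1},{"xyz":[-0.005,0.0022,0.158],"dr":[0,0,0],"fingers":-1},{"xyz":[-0.005,0.0022,0.158],"dr":[0,0,0],"fingers":1},{"xyz":[-0.005,0.0022,0.158],"dr":[0,0,0],"fingers":1},{"xyz":[-0.005,0.0022,0.158],"dr":[0,0,0],"fingers":1},{"xyz":[-0.005,0.0022,0.158],"dr":[0,0,0],"fingers":1},{"xyz":[-0.005,0.0022,0.158],"dr":[0,0,0],"fingers":1},{"xyz":[-0.005,0.0022,0.158],"dr":[0,0,0],"fingers":1}], force=70)

```text
time: 17.45
ee_pos: [0.5046, -0.317, 0.1126]
eef_rot: [0.001, 0.662, 0.749, 0.001]
contact_force: [-0.4, 1.1, 6.2]
gripper_width: 0.0266
finger_force: 68.5
```

Call:
carry_out(increments=[{"xyz":[0,0,-0.02],"dr":[0,0,0],"fingers":1},{"xyz":[0,0,-0.05],"dr":[0,0,0],"fingers":1},{"xyz":[0,0,-0.09],"dr":[0,0,0],"fingers":1},{"xyz":[0,0,-0.13],"dr":[0,0,0],"fingers":1},{"xyz":[0,0,-0.17],"dr":[0,0,0],"fingers":1},{"xyz":[0,0,-0.17],"dr":[0,0,0],"fingers":1},{"xyz":[0,0,-0.17],"dr":[0,0,0],"fingers":1}])

```text
time: 18.32
ee_pos: [0.503, -0.3162, 0.2805]
eef_rot: [-0.0, 0.662, 0.749, 0.0]
contact_force: [0.1, 0.1, -2.3]
gripper_width: 0.0265
finger_force: 69.1
```

Run:
```python
from h import *
p,r=tool();print(p)
for n in('wrist','scene'):
    d=snap(n);C=cloud(d);T=r.inv().apply((C-p).reshape(-1,3)).reshape(C.shape)*1e3
    m=(np.hypot(T[...,0],T[...,1])<30)&(T[...,2]>10)&(T[...,2]<110)
    print(n,m.sum())
    for lo,hi in((12,22),(30,45),(45,60),(60,75),(76,98),(90,110)):
        t=T[m&(T[...,2]>lo)&(T[...,2]<hi)]
        if len(t): print(lo,len(t),t.mean(0).round(1),t.min(0).round(1),t.max(0).round(1))
cv2.imwrite('pics/w6.png',load('wrist')['image'][...,::-1])
go(gp(-.0054,.0362,.042+.0976+.05),gtool())
```

```text
[ 0.50299996 -0.31623239  0.28050545]
wrist 1125
12 564 [11.1 -0.1 19.1] [ -5.5 -17.6  12. ] [18.8 17.1 22. ]
30 9 [12.9 -0.7 44.7] [12.3 -5.1 44.3] [13.2  3.4 45. ]
45 131 [11.6 -0.2 52. ] [  6.6 -11.3  45.1] [13.5 10.4 59.4]
60 25 [10.4 -0.2 67.4] [ 7.8 -6.3 61.2] [12.4  6.8 74.8]
76 45 [ 5.8  0.  91. ] [ 3.1 -5.4 84.9] [ 7.   5.3 97.9]
90 27 [ 5.5  0.3 93.5] [ 3.1 -5.4 90. ] [ 7.   5.3 97.9]
scene 179
12 44 [ 5.  10.2 18.4] [-12.6  -4.7  12.3] [20.2 18.6 21.8]
30 25 [ 5.7 10.4 40.1] [-4.6  0.6 33.9] [16.9 13.7 44.5]
45 32 [ 5.7  9.4 52.1] [-7.   0.9 45.1] [16.8 14.  60. ]
60 19 [ 5.4  9.  66.4] [-4.5  5.5 60.2] [13.7 12.8 74.5]
76 20 [ 5.5  4.7 89.2] [-0.7  0.2 79.6] [10.7  7.4 97.1]
90 10 [ 5.3  4.6 94.1] [-0.7  0.2 91.1] [10.6  5.9 97.1]
xyz [0.2818, 0.1065, 0.0404] dr [-21.1, -0.1, -0.1] dr half [-0.1, 32.9, 176.9]
```

View pics/w6.png

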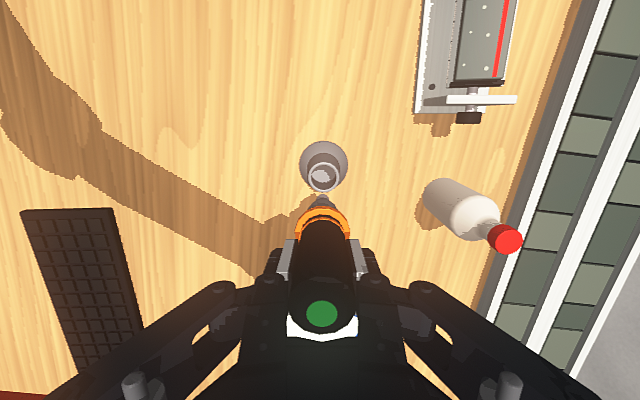

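The probe is out of the holder and straight in the grip: collar at (323,222), nose at (322,200), holder empty. Moving over the dot.

Call:
carry_out(increments=[{"xyz":[0.04,0.015,-0.01],"dr":[-3,0,0],"fingers":1},{"xyz":[0.09,0.034,-0.015],"dr":[-7,0,0],"fingers":1},{"xyz":[0.14,0.053,-0.015],"dr":[-12,0,0],"fingers":1},{"xyz":[0.19,0.072,-0.01],"dr":[-17,0,0],"fingers":1},{"xyz":[0.24,0.09,0.01],"dr":[-21,0,0],"fingers":1},{"xyz":[0.28,0.106,0.03],"dr":[-21,0,0],"fingers":1},{"xyz":[0.28,0.1065,0.04],"dr":[-21.1,0,0],"fingers":1},{"xyz":[0.28,0.1065,0.04],"dr":[-21.1,0,0],"fingers":1},{"xyz":[0.28,0.1065,0.04],"dr":[-21.1,0,0],"fingers":1}])

```text
time: 19.55
ee_pos: [0.5751, -0.0274, 0.2416]
eef_rot: [0.122, 0.652, 0.736, 0.137]
contact_force: [0.1, -0.4, -1.4]
gripper_width: 0.0265
finger_force: 69.3
```

```bash
cat > dot.py <<'E'
from h import *
p,r=tool();T0=gap().inv().apply(p-G0)*1e3;print('tcp',T0.round(1),robot.observe()['contact_force'].round(1))
d=snap('wrist');C=cloud(d);Gc=gap().inv().apply((C-G0).reshape(-1,3)).reshape(C.shape)*1e3
im=d['image'].astype(int);k=(abs(Gc[...,2]-42)<6)&(abs(Gc[...,0])<26)&(Gc[...,1]>-60)&(Gc[...,1]<140)
y=Gc[k&(im[...,0]>150)&(im[...,1]>120)&(im[...,2]<90)];print('dot',len(y),y.mean(0).round(1) if len(y) else '',np.c_[y.min(0),y.max(0)].round(1).tolist() if len(y) else '')
N=Gc-T0
m=(np.hypot(N[...,0],N[...,1])<16)&(N[...,2]<-78)&(N[...,2]>-110)&(Gc[...,2]>46);t=N[m]
print('nose rel tcp',len(t),np.c_[t.min(0),t.max(0)].round(1).tolist() if len(t) else '')
rd=Gc[k&(im[...,0]>150)&(im[...,1]<90)&(im[...,2]<90)&(Gc[...,1]<140)];
for a,b in((-8,54),(62,135)): s=rd[(rd[:,1]>a)&(rd[:,1]<b)];print('red',len(s),s[:,0].mean().round(1) if len(s) else '')
go(gp(-.0054,.0347,.042+.0976+.008),gtool())
E
python3 dot.py; cp pics/wrist.npz pics/k.npz; python3 -c "
from h import *
cv2.imwrite('pics/w7.png',load('wrist')['image'][...,::-1])"
```

```text
tcp [ -3.8  31.9 191.3] [ 0.1 -0.4 -1.4]
dot 157 [-5.1 35.2 43. ] [[-12.1, 17.7], [0.4, 43.2], [40.6, 44.9]]
nose rel tcp 45 [[-5.1, 5.5], [3.0, 6.7], [-96.1, -85.6]]
red 140 14.8
red 203 15.0
xyz [0.0029, -0.0021, 0.0439] dr [0.2, 0.1, -0.2] dr half [0.2, -0.3, 179.8]
```

View pics/w7.png

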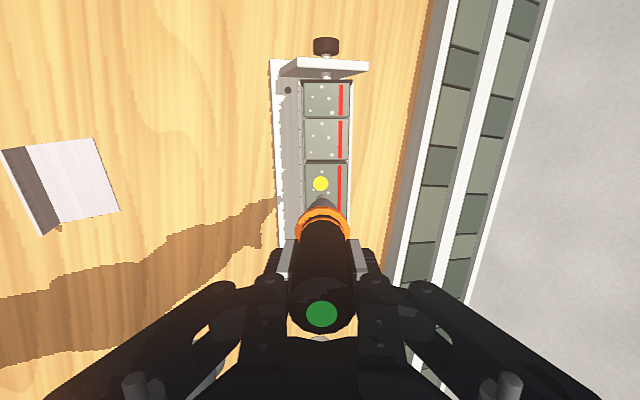

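The dot is at (320,184) with the nose just in front of it at (322,203), which matches the model. Approaching to about 8 mm.

Call:
carry_out(increments=[{"xyz":[0.003,-0.002,0.01],"dr":[0.2,0,-0.2],"fingers":1},{"xyz":[0.003,-0.002,0.022],"dr":[0.2,0,-0.2],"fingers":1},{"xyz":[0.003,-0.002,0.034],"dr":[0.2,0,-0.2],"fingers":1},{"xyz":[0.003,-0.002,0.041],"dr":[0.2,0,-0.2],"fingers":1},{"xyz":[0.003,-0.002,0.044],"dr":[0.2,0,-0.2],"fingers":1},{"xyz":[0.003,-0.002,0.044],"dr":[0.2,0,-0.2],"fingers":1},{"xyz":[0.003,-0.002,0.044],"dr":[0.2,0,-0.2],"fingers":1}])

```text
time: 20.48
ee_pos: [0.5889, -0.0211, 0.2003]
eef_rot: [0.121, 0.65, 0.738, 0.136]
contact_force: [0.6, 0.2, -1.6]
gripper_width: 0.0266
finger_force: 69.3
```

```bash
python3 dot.py
```

```text
tcp [ -5.1  36.4 147.5] [ 0.6  0.2 -1.6]
dot 62 [-4.3 36.7 42.8] [[-13.5, 21.2], [-1.6, 43.4], [41.3, 44.5]]
nose rel tcp 44 [[-5.3, 5.3], [3.4, 6.7], [-96.7, -85.6]]
red 138 14.7
red 288 14.9
xyz [-0.0017, -0.0003, -0.0] dr [0.0, 0.1, 0.2] dr half [-0.1, 0.0, -179.8]
```

Call:
carry_out(increments=[{"xyz":[-0.0013,0,0.001],"dr":[0,0,0],"fingers":1},{"xyz":[-0.0013,0,0.002],"dr":[0,0,0],"fingers":1},{"xyz":[-0.0013,0,0.003],"dr":[0,0,0],"fingers":1},{"xyz":[-0.0013,0,0.004],"dr":[0,0,0],"fingers":1},{"xyz":[-0.0013,0,0.005],"dr":[0,0,0],"fingers":1},{"xyz":[-0.0013,0,0.006],"dr":[0,0,0],"fingers":1},{"xyz":[-0.0013,0,0.007],"dr":[0,0,0],"fingers":1},{"xyz":[-0.0013,0,0.008],"dr":[0,0,0],"fingers":1},{"xyz":[-0.0013,0,0.009],"dr":[0,0,0],"fingers":1},{"xyz":[-0.0013,0,0.01],"dr":[0,0,0],"fingers":1},{"xyz":[-0.0013,0,0.011],"dr":[0,0,0],"fingers":1},{"xyz":[-0.0013,0,0.011],"dr":[0,0,0],"fingers":1}])

```text
time: 22.02
ee_pos: [0.5928, -0.0218, 0.1897]
eef_rot: [0.121, 0.65, 0.738, 0.136]
contact_force: [-1.5, -0.4, 0.0]
gripper_width: 0.0262
finger_force: 69.4
```

```bash
python3 dot.py; python3 -c "
from h import *
f=[]
for i in range(6): snap('top'); f.append(gap().inv().apply(robot.observe()['contact_force']))
print(np.mean(f,0),np.std(f,0))"
```

```text
tcp [ -5.4  35.2 136.2] [-1.5 -0.4  0. ]
dot 42 [-3.3 37.8 42.9] [[-13.5, 19.3], [9.0, 43.3], [41.7, 44.3]]
nose rel tcp 20 [[-5.3, 5.1], [3.8, 6.8], [-90.0, -85.0]]
red 141 14.7
red 317 14.9
xyz [-0.0005, 0.0001, -0.0113] dr [-0.0, 0.0, 0.2] dr half [-0.1, -0.0, -179.8]
[-1.1435322  -0.42396572  0.75320667] [0.49215285 0.50654343 0.52903345]
```

Call:
carry_out(increments=[{"xyz":[0,0,0.001],"dr":[0,0,0],"fingers":1},{"xyz":[0,0,0.002],"dr":[0,0,0],"fingers":1},{"xyz":[0,0,0.002],"dr":[0,0,0],"fingers":1},{"xyz":[0,0,0.002],"dr":[0,0,0],"fingers":1},{"xyz":[0,0,0.002],"dr":[0,0,0],"fingers":1},{"xyz":[0,0,0.002],"dr":[0,0,0],"fingers":1}])

```text
time: 23.12
ee_pos: [0.5935, -0.0217, 0.1878]
eef_rot: [0.121, 0.65, 0.738, 0.136]
contact_force: [-1.6, -0.7, 1.3]
gripper_width: 0.0263
finger_force: 69.5
```

```bash
python3 dot.py; python3 -c "
from h import *
f=[]
for i in range(8): snap('scene'); f.append(gap().inv().apply(robot.observe()['contact_force']))
print(np.mean(f,0),np.std(f,0),robot.observe()['qvel'].round(3))
cv2.imwrite('pics/s8.png',cv2.resize(load('scene')['image'][150:300,200:400,::-1],None,fx=4,fy=4,interpolation=cv2.INTER_CUBIC))"
```

```text
tcp [ -5.4  35.2 134.3] [-1.6 -0.7  1.3]
dot 45 [-4.3 38.8 43. ] [[-13.4, 19.2], [9.5, 43.1], [41.3, 44.8]]
nose rel tcp 10 [[-3.5, 4.2], [4.9, 6.8], [-88.0, -85.0]]
red 142 14.7
red 329 14.9
xyz [-0.0005, 0.0001, -0.0133] dr [-0.0, 0.0, 0.2] dr half [-0.1, -0.0, -179.8]
[-0.57446904 -0.22729998  1.62156121] [0.51143989 0.2063563  0.41604164] [ 0.     0.001  0.001 -0.002 -0.    -0.001 -0.   ]
```

View pics/s8.png

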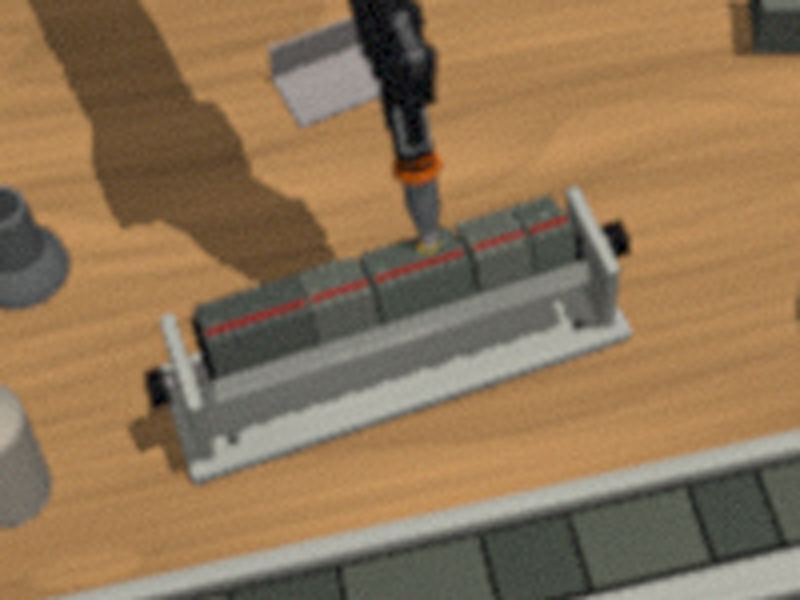

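The nose rests on the dot at (430,243), square to the face, pressing with about 3 N at roughly 6 mm of travel. The red lines run in one row. Handing in.

```bash
python3 -c "
from rig import robot
print(robot.hand_in())"
```

```text
the job is handed in; nothing more can be done
None
```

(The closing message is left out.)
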